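# Square up a pile of rack blanks and weight it down

## Robot

A 7-joint arm with a two-finger parallel gripper is mounted at the origin on the work surface. World frame = base frame: x ahead of the robot, y to its left, z up, the work surface at z = 0. Lengths are in mm, angles in rad, forces in N, time in s.
With the tool pointing down it reaches from about 400 to 875 mm from the base axis. Payload 4.4 kg.
Tool frame: the origin (TCP) lies at the very end of the fingers, on their centre line; the grasp point (between the pads) lies 19 mm behind it; z points along the fingers, y is the direction in which the jaws open and shut (so a half turn about z gives the same grasp; the last joint's range is limited). The gripper opens to 85 mm and grips with 20 to 120 N. Pads are 22 mm wide; open, the fingers measure 114 mm over their backs; the gripper's body (76 mm by 85 mm) begins 54 mm behind the grasp point. The pads swing forward as they close: fully open they stand 13 mm farther back than shut.
Start: joints at [1.162, 0.628, 0.038, 1.517, -0.027, 0.996, -0.02], TCP at [218.509, -612.186, 231.313] pointing down, gripper open.
Joint ranges: [-3.06, 3.06], [-0.37, 2.12], [-1.25, 1.32], [0.18, 2.47], [-1.1, 4.24], [0.23, 1.98], [-2.94, 2.94]. Speed limits (rad/s): [2.57, 2.57, 3.14, 3.14, 3.14, 3.14, 3.14].

## Interface

Orientations are given as [roll, pitch, yaw] about the fixed x, y, z axes, in that order (R = Rz(yaw) Ry(pitch) Rx(roll)).
In Python, from cell import ctrl, eyes gives the robot as it stands.
- The arm moves only by the tool move_arm, never from a script. Its argument "increments" is a list of rows, each a list of 6 numbers: the shift along the tool's x, y, z in cm, then the turn, a rotation vector about the tool's x, y, z in degrees. In form: [[x, y, z, wx, wy, wz], ...]. A call has 1 to 20 rows; each row is the pose to reach, as a shift and turn from the pose commanded when the call began, along the tool's axes at that moment; what a row does not reach only later rows make up. A row lasts 1/10 s, in which the tool goes at most 50 mm and 8.59 degrees, less where a joint would pass 70% of its speed; a pose out of reach is approached as far as the arm can. A call with a gripper value outside its range is refused whole. "grip" is the opening, from -1 (shut) to 1 (fully open), set as the call begins (left out, the last holds). The fingers move at their own pace and stop on an object; the grip force is fixed at half the most. Time passes only in rows, so rows that repeat a pose let the fingers close. It gives the time, the measured TCP pose, the force and the opening at its end, in the units of the state.
- ctrl.read_state(): the state, without advancing time (a new reading comes with each control period).
- eyes.get_image(name): name is "side" or "top"; returns the picture (420x560x3 uint8, red, green, blue); there is no depth.
- eyes.calibration(name): a dict with "fx", "fy", "cx", "cy" (pixels), "pose" (4x4, takes a point from camera to world coordinates). Camera axes: x right, y up, looking along -z (the intrinsics and any distortion apply to the point x, -y, -z); pixel columns grow to the right and rows downward; lengths in mm; the calibration is good to about 2 mm. A picture is of the moment at which its call begins. calibration takes no time and is no camera call.
- ctrl.finish_job(): hands the job in, once; it reports no verdict.
The state is a dict: "clock": time; "qpos": joint angles; "qd": joint speeds; "tau": joint torques, N m; "eef_pos": TCP position; "tool_rot": TCP orientation; "force": force on the tool from outside, world axes, zero at the start; "torque": the same for the moment, N m; "width": finger opening in mm.
Only numpy, scipy, OpenCV 4.12 (cv2) and the standard library are available. Lean on these libraries where they do the work, as an engineer would, in place of code of your own. Each camera call takes 0.05 s, during which the arm holds its last target. There are 200 camera calls.

## Task

Tap the untidy pile of five wood-faced blanks into the corner of the squaring board until every blank is flush with the others and up against both metal fences, keeping them flat and in their order. Then set the red weight down gently on the middle of the squared pile without disturbing it and let go. Leave the other things on the bench where they are.

Things in the scene. Friction and masses are not known exactly. Their poses are not given: they have to be found in the camera images.
- jig: squaring board fixed to the bench: grey base 12 mm thick, aluminium fences (20 mm thick, rising 46 mm above the base) along its far (+x) and left (+y) edges, meeting in a right angle. Origin on the underside; +x towards the far fence, +y towards the left fence. Base covers x -85 to 125, y -80 to 115 mm; inner face of far fence at x = 105 mm, of left fence at y = 95 mm
- corner (a point): the inner corner where the two fences meet, at the height of the base's top (12 mm above the bench); same axes as the jig, so the working area lies at negative x and y
- blank1: lowest of five flat smooth laminate blanks lying in an untidy pile on the squaring board (light wood face): 130 mm along its x, 110 mm along its y, 8 mm thick, about 150 g; origin at the centre of its underside. It belongs with its long sides along the jig's x axis.
- blank2: second of five flat smooth laminate blanks lying in an untidy pile on the squaring board (dark wood face): 130 mm along its x, 110 mm along its y, 8 mm thick, about 150 g; origin at the centre of its underside. It belongs with its long sides along the jig's x axis.
- blank3: middle (third) of five flat smooth laminate blanks lying in an untidy pile on the squaring board (light wood face): 130 mm along its x, 110 mm along its y, 8 mm thick, about 150 g; origin at the centre of its underside. It belongs with its long sides along the jig's x axis.
- blank4: fourth of five flat smooth laminate blanks lying in an untidy pile on the squaring board (dark wood face): 130 mm along its x, 110 mm along its y, 8 mm thick, about 150 g; origin at the centre of its underside. It belongs with its long sides along the jig's x axis.
- blank5: top of five flat smooth laminate blanks lying in an untidy pile on the squaring board (light wood face): 130 mm along its x, 110 mm along its y, 8 mm thick, about 150 g; origin at the centre of its underside. It belongs with its long sides along the jig's x axis.
- weight: red steel weight, 70 x 60 x 22 mm, with a black rubber grip standing on top: grip 50 mm along x, 24 mm wide along y, from 22 to 62 mm above the underside; 0.5 to 0.9 kg; origin at the centre of its underside
- tin: bystander: blue-labelled paint tin, 84 mm across, 85 mm tall; origin at the centre of its underside
- jar: bystander: glass jar with steel lid, 76 mm across, 120 mm tall; origin at the centre of its underside
- winebottle: bystander: green wine bottle, 74 mm across, 300 mm tall; origin at the centre of its underside
- tape: bystander: yellow roll of tape lying flat, 100 mm across, 25 mm tall; origin at the centre of its underside
- brush: bystander: paint brush lying on the bench; origin on its underside, long axis x
- hammer: bystander: hammer lying on the bench; origin on its underside, long axis x

How it is judged (in metres and radians):
On the way:
1. all five blanks are squared in the corner against both fences before the weight goes on (x of blank1 in the frame of corner between -0.068 and -0.062 m and y of blank1 in the frame of corner between -0.058 and -0.052 m and angle between the x axis of each of blank1, blank2, blank3, blank4, blank5 and the x axis of jig, either way round below 0.035 rad and z of blank1 in the frame of corner between -0.004 and 0.004 m and x of blank2 in the frame of corner between -0.068 and -0.062 m and y of blank2 in the frame of corner between -0.058 and -0.052 m and z of blank2 in the frame of corner between 0.004 and 0.012 m and x of blank3 in the frame of corner between -0.068 and -0.062 m and y of blank3 in the frame of corner between -0.058 and -0.052 m and z of blank3 in the frame of corner between 0.012 and 0.02 m and x of blank4 in the frame of corner between -0.068 and -0.062 m and y of blank4 in the frame of corner between -0.058 and -0.052 m and z of blank4 in the frame of corner between 0.02 and 0.028 m and x of blank5 in the frame of corner between -0.068 and -0.062 m and y of blank5 in the frame of corner between -0.058 and -0.052 m and z of blank5 in the frame of corner between 0.028 and 0.036 m and contact force between weight and blank1 below 0.1 N and contact force between weight and blank2 below 0.1 N and contact force between weight and blank3 below 0.1 N and contact force between weight and blank4 below 0.1 N and contact force between weight and blank5 below 0.1 N), for 0.2 s.
At the end, for the whole second after the job is handed in: All five blanks lie flat in their order on the squaring board, each within 3 mm of touching both fences and within 2 degrees of square to them; the weight stands upright and at rest on the top blank, within 25 mm of its middle, and is released (x of blank1 in the frame of corner between -0.068 and -0.062 m and y of blank1 in the frame of corner between -0.058 and -0.052 m and angle between the x axis of each of blank1, blank2, blank3, blank4, blank5 and the x axis of jig, either way round below 0.035 rad and z of blank1 in the frame of corner between -0.004 and 0.004 m and x of blank2 in the frame of corner between -0.068 and -0.062 m and y of blank2 in the frame of corner between -0.058 and -0.052 m and z of blank2 in the frame of corner between 0.004 and 0.012 m and x of blank3 in the frame of corner between -0.068 and -0.062 m and y of blank3 in the frame of corner between -0.058 and -0.052 m and z of blank3 in the frame of corner between 0.012 and 0.02 m and x of blank4 in the frame of corner between -0.068 and -0.062 m and y of blank4 in the frame of corner between -0.058 and -0.052 m and z of blank4 in the frame of corner between 0.02 and 0.028 m and x of blank5 in the frame of corner between -0.068 and -0.062 m and y of blank5 in the frame of corner between -0.058 and -0.052 m and z of blank5 in the frame of corner between 0.028 and 0.036 m and contact force between weight and blank5 above 2 N and horizontal distance between weight and blank5 below 0.025 m and angle between weight's own z axis and vertical below 0.1 rad and linear speed of each of weight, blank1, blank2, blank3, blank4, blank5 below 0.02 m/s).
It fails at once if a bystander is pushed more than 30 mm from its place (distance of any of tin, jar, winebottle, tape, brush, hammer from where it was at the start of the episode above 0.03 m).
It fails at once if the weight is dropped or slammed on the pile (faster than 0.3 m/s within 20 mm above it) (linear speed of weight above 0.3 m/s and horizontal distance between weight and blank5 below 0.06 m and z of weight in the frame of corner below 0.06 m).
It also fails if it takes over 64 s, if anything falls off the work surface, if the arm or the gripper's body presses on something with over 40 N, if the wrist force passes 120 N, or if a joint passes its speed limit or range.

## Working session

There is one attempt and no reset: what is moved stays moved. The work goes in short steps, Python scripts to look and compute and a tool call to move; the robot and the scene stay as the last step left them, time stands still between calls to the robot, and variables do not carry over. Pictures are saved under pics/ and viewed, about 8 in all and at most 12, crops included, and the job is handed in when it is done.

Besides the shell and the picture viewer there is one more tool, called after ">>>" as a command line: name --pt "numbers of a row" for each row, then --argument value for the rest. move_arm: Moves the arm, as the interface text tells. Its arguments: {"type":"object","properties":{"increments":{"type":"array","items":{"type":"array","items":{"type":"number"}}},"grip":{"type":"number"}},"required":["increments"]}

```bash
mkdir -p pics
python3 - <<'E'
from cell import ctrl, eyes
import cv2,json
for n in("top","side"):
    cv2.imwrite(f"pics/{n}0.png",cv2.resize(eyes.get_image(n),(784,588))[:,:,::-1])
    c=eyes.calibration(n);print(n,{k:(v if k!="pose" else [[round(float(a),3) for a in r] for r in v]) for k,v in c.items()})
print(ctrl.read_state())
E
```

```text
top {'fx': 447.98148550003003, 'fy': 447.98148550003003, 'cx': 285.75432992627265, 'cy': 212.60845318361248, 'pose': [[-0.015, 0.998, -0.065, 405.095], [-1.0, -0.014, 0.015, 33.266], [0.014, 0.065, 0.998, 1474.142], [0.0, 0.0, 0.0, 1.0]]}
side {'fx': 517.9644266081342, 'fy': 517.9644266081342, 'cx': 281.63676277846025, 'cy': 203.60685985644716, 'pose': [[0.968, 0.176, -0.179, 177.102], [-0.25, 0.728, -0.638, -1032.594], [0.018, 0.663, 0.749, 1340.51], [0.0, 0.0, 0.0, 1.0]]}
{'clock': 0.1, 'qpos': array([ 1.16219014,  0.62925964,  0.03843749,  1.51828371, -0.02701089,
        0.99630809, -0.01999218]), 'qd': array([-0.00315552, -0.00089311,  0.00081547, -0.00293023, -0.00010292,
       -0.00019427,  0.00055448]), 'tau': array([ 2.45259376e-03, -5.64542699e+01,  1.23038538e+00, -1.93976569e+01,
        1.13132660e-02,  5.40788606e-03,  1.21920922e-05]), 'eef_pos': array([ 218.32814648, -611.62776065,  230.47200274]), 'tool_rot': array([-3.13985143e+00,  4.97213320e-06,  3.42813610e-01]), 'force': array([-0.10723574, -0.13995691, -0.4592315 ]), 'torque': array([ 0.06576559, -0.0209149 , -0.01995652]), 'width': 85.46109903603589}
```

View pics/top0.png

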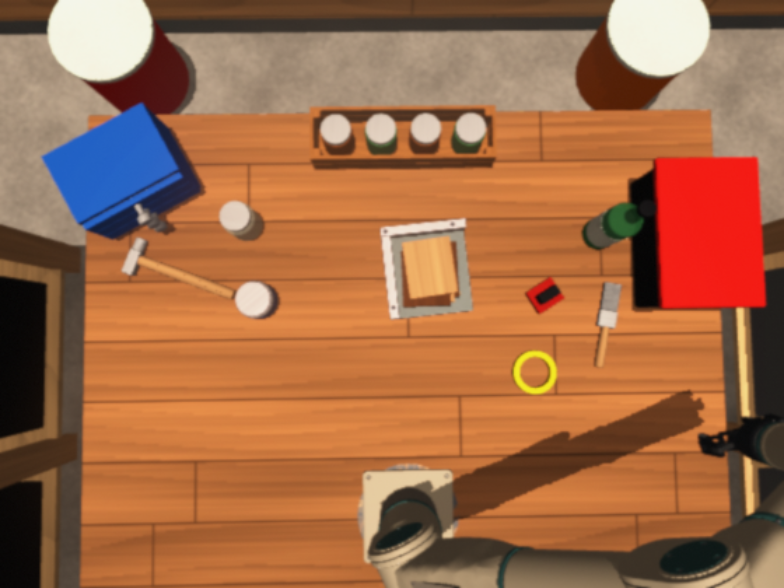

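View pics/side0.png

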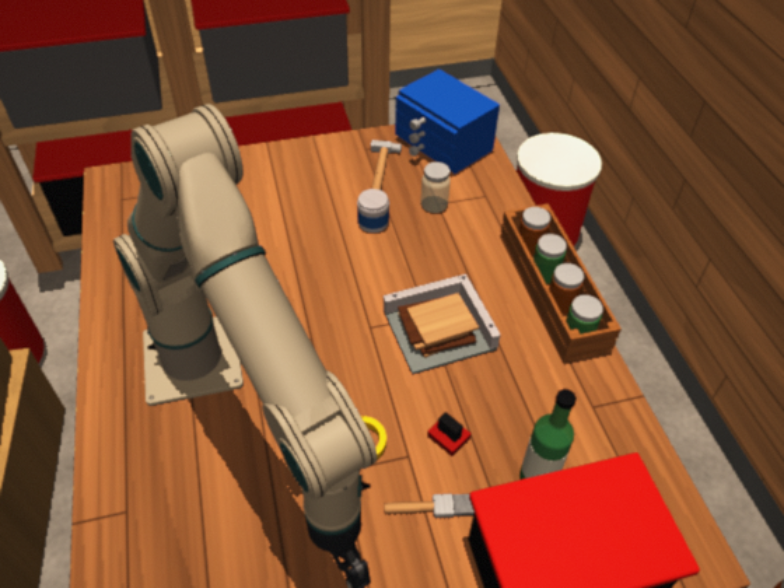

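Top view: the jig is at about (427,268), its corner at (385,230), the pile at (430,270), the weight at (545,295) and the tape at (535,372). Next, a close-up of jig and weight from both cameras.

```bash
cat > h.py <<'E'
import numpy as np, cv2
from cell import ctrl, eyes
def K(n):
    c=eyes.calibration(n); return c,np.array(c["pose"],float)
def ray(n,u,v,z):
    c,P=K(n); d=P[:3,:3]@np.array([(u-c["cx"])/c["fx"],-(v-c["cy"])/c["fy"],-1]); o=P[:3,3]
    return (o+d*(z-o[2])/d[2])[:2]
def proj(n,p):
    c,P=K(n); q=P[:3,:3].T@(np.asarray(p,float)-P[:3,3]); return np.array([c["cx"]-c["fx"]*q[0]/q[2],c["cy"]+c["fy"]*q[1]/q[2]])
def crop(n,x0,y0,w,h,s,im=None):
    im=eyes.get_image(n) if im is None else im
    return cv2.resize(im[y0:y0+h,x0:x0+w],None,fx=s,fy=s,interpolation=cv2.INTER_CUBIC)[:,:,::-1]
E
python3 - <<'E'
from h import *
a=crop("top",265,150,75,85,7); b=crop("side",270,190,90,80,7)
im=np.zeros((600,800,3),np.uint8)
a=crop("top",265,150,70,85,5.7);b=crop("side",270,190,90,80,4.4)
w=crop("top",365,185,50,50,4)
im[:a.shape[0],:a.shape[1]]=a; im[:b.shape[0],400:400+b.shape[1]]=b; im[370:370+w.shape[0],410:410+w.shape[1]]=w
cv2.imwrite("pics/c1.png",im)
E
```

```text
(no output)
```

View pics/c1.png

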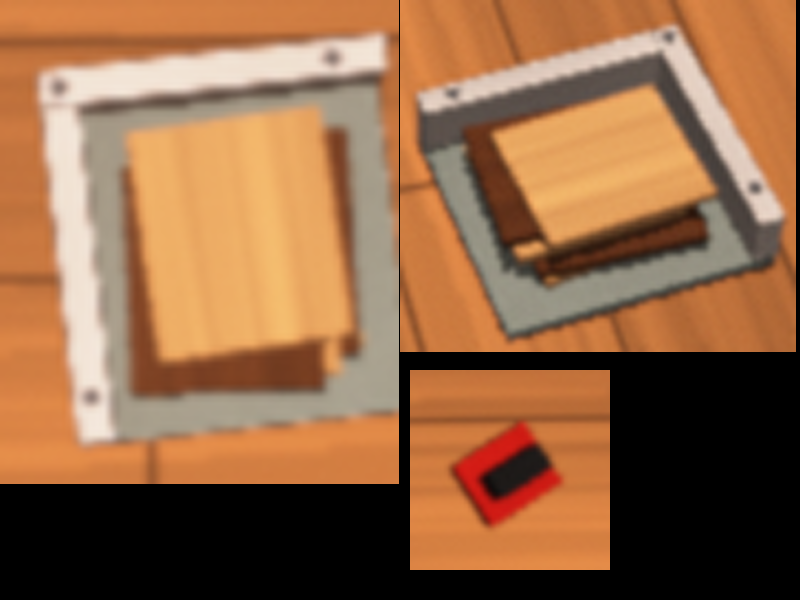

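```bash
cat >> h.py <<'E'
def tp(u,v,z,n="top",s=5.7,o=(265,150)):
    return ray(n,u/s+o[0]-.5+.5/s,v/s+o[1]-.5+.5/s,z)
E
python3 - <<'E'
from h import *
f=lambda a:np.round(a,1)
A=tp(39,73,58);B=tp(387,35,58);C=tp(82,443,58)
print("jig outer",f(A),f(B),f(C),np.hypot(*(A-B)),np.hypot(*(A-C)))
d=A-B;e=A-C;print("yaw",np.degrees(np.arctan2(-d[0],d[1])),np.degrees(np.arctan2(e[1],e[0])))
S=lambda u,v,z:tp(u,v,z,"side",4.4,(270,190))
print("side",f(S(420-400,95,58)),f(S(665-400,28,58)),f(S(785-400,218,58)))
P=[tp(u,v,52) for u,v in((127,133),(321,106),(355,335),(160,362))]
print("b5",f(np.array(P)),f(np.mean(P,0)))
print("b4 BL BR",f(tp(132,395,44)),f(tp(325,390,44)),"left top",f(tp(123,170,44)), "dark right corner TR",f(tp(347,128,44)), f(tp(347,128,28)),"right low", f(tp(358,355,28)),"light bottom right",f(tp(342,372,36)),f(tp(342,372,20)))
W=lambda u,v,z:tp(u-410,v-370,z,"top",4,(365,185))
print("w",f(np.array([W(452,467,22),W(521,422,22),W(562,479,22),W(490,526,22)])))
print("grip",f(np.array([W(481,482,62),W(538,445,62),W(552,466,62),W(494,500,62)])))
E
```

```text
jig outer [657.8  55.4] [ 677.  -140.1] [450.4  34.1] 196.44247192171326 208.4631615711476
yaw 5.601719717295237 5.850166559238896
side [451.4  34.4] [649.4  55.9] [ 675.9 -138.4]
b5 [[ 624.3    6.5]
 [ 638.2 -102.8]
 [ 508.9 -119.3]
 [ 495.2  -10. ]] [566.6 -56.4]
b4 BL BR [477.4   5.7] [ 478.7 -102.7] left top [604.5   8.9] dark right corner TR [ 626.8 -118.1] [ 629.3 -119.8] right low [ 499.2 -123.4] light bottom right [ 489.2 -113.3] [ 490.1 -114.9]
w [[ 507.2 -280. ]
 [ 543.3 -337.5]
 [ 496.2 -369.7]
 [ 458.7 -309.7]]
grip [[ 492.2 -294.1]
 [ 521.  -340.3]
 [ 504.1 -350.9]
 [ 477.8 -304. ]]
```

```bash
cat >> h.py <<'E'
from scipy.spatial.transform import Rotation as Ro
CO=np.array([639.6,33.6]); YJ=0.100
def c2w(x,y): c,s=np.cos(YJ),np.sin(YJ); return CO+[c*x-s*y,s*x+c*y]
def w2c(p): c,s=np.cos(YJ),np.sin(YJ); d=np.asarray(p)[:2]-CO; return np.array([c*d[0]+s*d[1],-s*d[0]+c*d[1]])
def go(p,z,yaw):
    s=ctrl.read_state(); R=Ro.from_euler("xyz",s["tool_rot"]); T=Ro.from_euler("xyz",[np.pi,0,yaw])
    d=R.inv().apply(np.array([p[0],p[1],z])-s["eef_pos"])/10; w=np.degrees((R.inv()*T).as_rotvec())
    print("inc",np.round(d,2),np.round(w,1))
E
python3 - <<'E'
from h import *
print(c2w(-95,-180)); go(c2w(-95,-180),120,YJ+np.pi/2)
E
```

```text
[ 563.0446193  -154.98492433]
inc [ 47.82 -31.47  11.12] [ -0.   -0.  -76.1]
```

>>> move_arm --pt "12 -8 1 0 0 -8" --pt "24 -16 3 0 0 -30" --pt "36 -24 7 0 0 -60" --pt "47.82 -31.47 11.12 0 0 -76.1" --pt "47.82 -31.47 11.12 0 0 -76.1" --pt "47.82 -31.47 11.12 0 0 -76.1" --pt "47.82 -31.47 11.12 0 0 -76.1" --pt "47.82 -31.47 11.12 0 0 -76.1" --pt "47.82 -31.47 11.12 0 0 -76.1" --pt "47.82 -31.47 11.12 0 0 -76.1" --pt "47.82 -31.47 11.12 0 0 -76.1" --pt "47.82 -31.47 11.12 0 0 -76.1" --pt "47.82 -31.47 11.12 0 0 -76.1" --pt "47.82 -31.47 11.12 0 0 -76.1" --pt "47.82 -31.47 11.12 0 0 -76.1" --pt "47.82 -31.47 11.12 0 0 -76.1" --grip 0.2

```text
clock: 1.95
eef_pos: [562.4, -157.0, 120.4]
tool_rot: [-3.141, 0.001, 1.668]
force: [-0.2, 0.6, -0.1]
width: 51.2
```

Run:
```python
from h import *
s=ctrl.read_state();print(s["eef_pos"],s["tool_rot"],s["force"],s["width"],s["qpos"]); go(c2w(-95,-180),20,YJ+np.pi/2)
a=crop("top",255,130,100,115,5);b=crop("side",260,150,110,130,4.0)[:, :300*4]
im=np.zeros((600,800,3),np.uint8);im[:575,:400]=a[:575,:400];b=b[:600,:400];im[:b.shape[0],400:400+b.shape[1]]=b
cv2.imwrite("pics/c2.png",im)
```

```text
[ 562.37404733 -156.99181936  120.37316812] [-3.14127298e+00  1.03598659e-03  1.66827249e+00] [-0.16508246  0.55757594 -0.11039952] 51.21650366735661 [ 0.39423974  0.68716599 -0.26910854  1.80308383  0.27077596  0.68740283
  0.07030519]
inc [ 0.2   0.09 10.04] [-0.   0.1 -0.1]
```

View pics/c2.png

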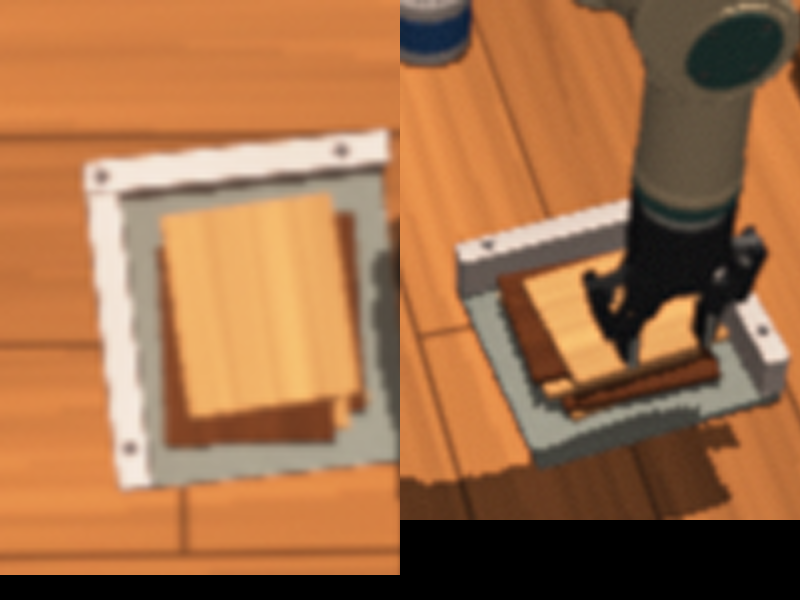

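The arm hangs to the right of the pile, jaws along jig x, and the pile is untouched. Next a guarded descent.

>>> move_arm --pt "0 0 4 0 0 0" --pt "0 0 8 0 0 0" --pt "0 0 10.3 0 0 0" --pt "0 0 10.3 0 0 0" --pt "0 0 10.3 0 0 0" --pt "0 0 10.4 0 0 0" --pt "0 0 10.5 0 0 0" --pt "0 0 10.6 0 0 0" --pt "0 0 10.7 0 0 0" --pt "0 0 10.7 0 0 0"

```text
clock: 3.05
eef_pos: [563.2, -155.1, 13.3]
tool_rot: [3.141, 0.0, 1.671]
force: [-0.3, 0.1, 0.9]
width: 51.4
```

>>> move_arm --pt "0 0 0.1 0 0 0" --pt "0 0 0.2 0 0 0" --pt "0 0 0.3 0 0 0" --pt "0 0 0.3 0 0 0"

```text
clock: 3.45
eef_pos: [563.0, -155.0, 9.9]
tool_rot: [-3.141, -0.0, 1.671]
force: [0.2, -0.1, 1.2]
width: 51.0
```

>>> move_arm --pt "0 0 0.1 0 0 0" --pt "0 0 0.2 0 0 0" --pt "0 0 0.2 0 0 0"

```text
clock: 3.75
eef_pos: [563.2, -155.1, 8.8]
tool_rot: [3.141, 0.0, 1.671]
force: [-1.2, 0.2, 6.2]
width: 51.3
```

>>> move_arm --pt "0 0 -0.2 0 0 0" --pt "0.5 0 -0.2 0 0 0" --pt "1 0 -0.2 0 0 0" --pt "1.5 0 -0.2 0 0 0" --pt "1.9 0 -0.2 0 0 0" --pt "2.3 0 -0.2 0 0 0" --pt "2.7 0 -0.2 0 0 0" --pt "3.1 0 -0.2 0 0 0" --pt "3.5 0 -0.2 0 0 0" --pt "3.9 0 -0.2 0 0 0" --pt "4.3 0 -0.2 0 0 0" --pt "4.6 0 -0.2 0 0 0" --pt "4.9 0 -0.2 0 0 0" --pt "5.2 0 -0.2 0 0 0" --pt "5.2 0 -0.2 0 0 0"

```text
clock: 5.25
eef_pos: [557.1, -104.2, 10.1]
tool_rot: [-3.14, 0.001, 1.671]
force: [-0.5, -4.1, 0.1]
width: 51.4
```

Run:
```python
from h import *
s=ctrl.read_state();print(s["eef_pos"],w2c(s["eef_pos"]),s["force"])
a=crop("top",255,130,100,115,5);b=crop("side",260,150,110,130,4.0)[:, :300*4]
im=np.zeros((600,800,3),np.uint8);im[:575,:400]=a[:575,:400];b=b[:600,:400];im[:b.shape[0],400:400+b.shape[1]]=b
cv2.imwrite("pics/c3.png",im)
```

```text
[ 557.11225748 -104.15793437   10.10220312] [ -95.82849265 -128.83468533] [-0.51738333 -4.06630066  0.13760382]
```

View pics/c3.png

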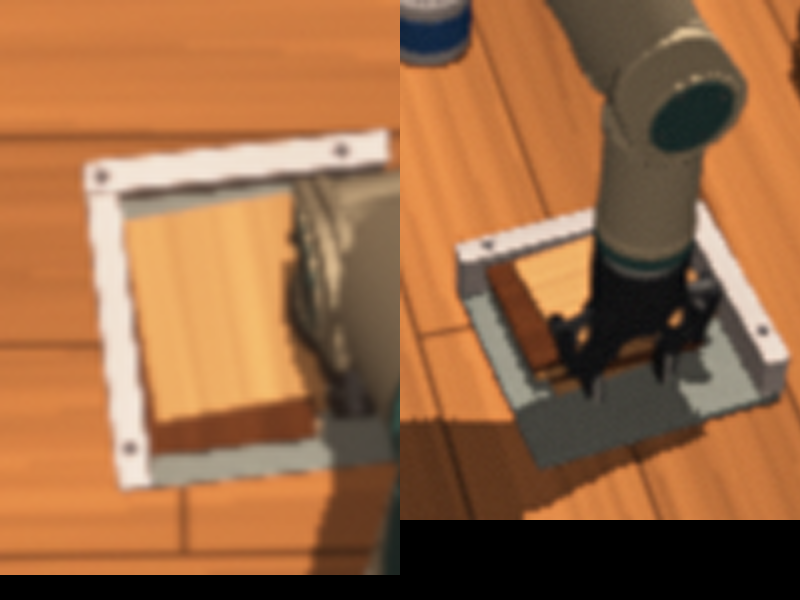

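The pile is lined up along its right edges (b5's left edge is near the left fence) and has not tipped. I'll continue until the force rises.

>>> move_arm --pt "0.15 0 0 0 0 0" --pt "0.3 0 0 0 0 0" --pt "0.45 0 0 0 0 0" --pt "0.45 0 0 0 0 0"

```text
clock: 5.75
eef_pos: [557.0, -100.7, 10.2]
tool_rot: [-3.141, 0.002, 1.67]
force: [0.4, -7.0, -0.4]
width: 51.1
```

>>> move_arm --pt "0.1 0 0 0 0 0" --pt "0.2 0 0 0 0 0" --pt "0.2 0 0 0 0 0"

```text
clock: 6.05
eef_pos: [557.2, -99.4, 10.3]
tool_rot: [-3.141, 0.003, 1.669]
force: [-0.1, -8.6, -0.8]
width: 51.1
```

>>> move_arm --pt "-1.5 0 0 0 0 0" --pt "-2 0 -4 0 0 0" --pt "-2 0 -8 0 0 0" --pt "-2 -4 -8 0 0 20" --pt "1 -8 -8 0 0 40" --pt "4 -10.95 -8 0 0 60" --pt "6.6 -10.95 -8 0 0 80" --pt "6.6 -10.95 -8 0 0 90" --pt "6.6 -10.95 -8 0 0 90" --pt "6.6 -10.95 -8 0 0 90" --pt "6.6 -10.95 -8 0 0 90" --pt "6.6 -10.95 -8 0 0 90" --pt "6.6 -10.95 -8 0 0 90" --pt "6.6 -10.95 -8 0 0 90" --pt "6.6 -10.95 -8 0 0 90"

```text
clock: 7.55
eef_pos: [442.0, -41.3, 90.1]
tool_rot: [-3.141, -0.0, 0.101]
force: [0.2, 0.0, 0.5]
width: 51.0
```

Run:
```python
from h import *
s=ctrl.read_state();print(s["eef_pos"],w2c(s["eef_pos"]),s["tool_rot"]);go(c2w(-205,-58),10.3,YJ)
```

```text
[441.97256578 -41.25703253  90.06378418] [-204.11335354  -54.75323719] [-3.14068623e+00 -4.14676840e-04  1.01191039e-01]
inc [-0.09  0.33  7.98] [-0.1 -0.   0.1]
```

>>> move_arm --pt "0 0.2 4 0 0 0" --pt "0 0.2 8 0 0 0" --pt "0 0.2 8 0 0 0" --pt "0.6 0.2 8 0 0 0" --pt "1.2 0.2 8 0 0 0" --pt "1.7 0.2 8 0 0 0" --pt "2.1 0.2 8 0 0 0" --pt "2.5 0.2 8 0 0 0" --pt "2.9 0.2 8 0 0 0" --pt "3.3 0.2 8 0 0 0" --pt "3.7 0.2 8 0 0 0" --pt "4.1 0.2 8 0 0 0" --pt "4.5 0.2 8 0 0 0" --pt "4.9 0.2 8 0 0 0" --pt "5.2 0.2 8 0 0 0" --pt "5.4 0.2 8 0 0 0" --pt "5.6 0.2 8 0 0 0" --pt "5.6 0.2 8 0 0 0"

```text
clock: 9.35
eef_pos: [498.2, -38.5, 10.1]
tool_rot: [3.141, -0.001, 0.1]
force: [-2.2, -0.2, 0.5]
width: 51.3
```

>>> move_arm --pt "0.15 0 0 0 0 0" --pt "0.3 0 0 0 0 0" --pt "0.45 0 0 0 0 0" --pt "0.45 0 0 0 0 0"

```text
clock: 9.75
eef_pos: [501.6, -38.1, 10.0]
tool_rot: [-3.141, 0.001, 0.1]
force: [-4.5, -0.8, 1.2]
width: 50.9
```

>>> move_arm --pt "0.1 0 0 0 0 0" --pt "0.2 0 0 0 0 0" --pt "0.3 0 0 0 0 0" --pt "0.3 0 0 0 0 0"

```text
clock: 10.15
eef_pos: [503.8, -37.7, 10.0]
tool_rot: [-3.141, 0.002, 0.1]
force: [-5.5, -0.1, 2.1]
width: 50.9
```

Run:
```python
from h import *
s=ctrl.read_state();print(s["eef_pos"],w2c(s["eef_pos"]),s["force"])
a=crop("top",255,130,100,115,5);b=crop("side",260,150,110,130,4.0)[:, :300*4]
im=np.zeros((600,800,3),np.uint8);im[:575,:400]=a[:575,:400];b=b[:600,:400];im[:b.shape[0],400:400+b.shape[1]]=b
cv2.imwrite("pics/c4.png",im)
```

```text
[503.77245662 -37.68630041  10.01045401] [-142.26572635  -57.3700381 ] [-5.51724604 -0.10386508  2.14199788]
```

View pics/c4.png

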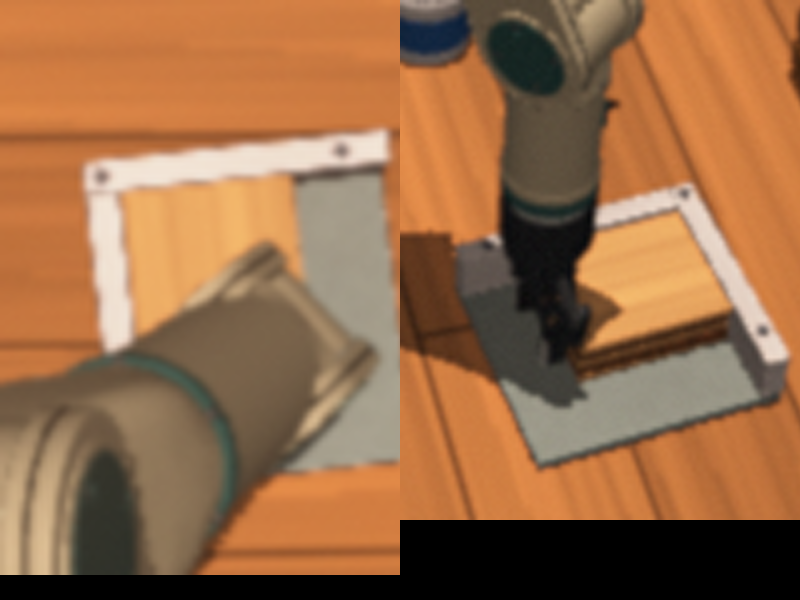

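The pile is nearly against the far fence and looks flush. I'll press a little further to feel the fence.

>>> move_arm --pt "0.1 0 0 0 0 0" --pt "0.2 0 0 0 0 0" --pt "0.3 0 0 0 0 0" --pt "0.3 0 0 0 0 0"

```text
clock: 10.65
eef_pos: [505.0, -37.5, 9.9]
tool_rot: [-3.14, 0.005, 0.1]
force: [-8.7, -2.0, 5.0]
width: 51.6
```

>>> move_arm --pt "0.2 0 0 0 0 0" --pt "0.4 0 0 0 0 0" --pt "0.5 0 0 0 0 0" --pt "0.5 0 0 0 0 0" --pt "0.5 0 0 0 0 0"

```text
clock: 11.15
eef_pos: [505.1, -37.1, 9.1]
tool_rot: [-3.138, 0.013, 0.098]
force: [-17.4, -2.0, 4.8]
width: 51.0
```

>>> move_arm --pt "-1 0 0 0 0 0" --pt "-2.5 0 0 0 0 0" --pt "-2.5 0 -4 0 0 0" --pt "-2.5 0 -8 0 0 -20" --pt "0 4 -8 0 0 -40" --pt "3 8 -8 0 0 -60" --pt "6.8 9.2 -8 0 0 -80" --pt "6.8 9.2 -8 0 0 -90" --pt "6.8 9.2 -8 0 0 -90" --pt "6.8 9.2 -8 0 0 -90" --pt "6.8 9.2 -8 0 0 -90" --pt "6.8 9.2 -8 0 0 -90" --pt "6.8 9.2 -8 0 0 -90" --pt "6.8 9.2 -8 0 0 -90" --pt "6.8 9.2 -8 0 0 -90"

```text
clock: 12.65
eef_pos: [591.8, -121.8, 90.9]
tool_rot: [3.138, 0.0, 1.671]
force: [-0.2, -0.5, 0.5]
width: 51.0
```

Run:
```python
from h import *
s=ctrl.read_state();print(s["eef_pos"],w2c(s["eef_pos"]),s["tool_rot"]);go(c2w(-65,-146),10.3,YJ+np.pi/2)
```

```text
[ 591.75897408 -121.82531902   90.86282425] [ -63.11866069 -149.87270674] [3.13760065e+00 7.91443570e-05 1.67069345e+00]
inc [ 0.39 -0.22  8.06] [ 0.2  0.  -0. ]
```

>>> move_arm --pt "0 0 4 0 0 0" --pt "0 0 8 0 0 0" --pt "0 0 8 0 0 0" --pt "0.6 0 8 0 0 0" --pt "1.2 0 8 0 0 0" --pt "1.7 0 8 0 0 0" --pt "2.1 0 8 0 0 0" --pt "2.4 0 8 0 0 0" --pt "2.6 0 8 0 0 0" --pt "2.8 0 8 0 0 0" --pt "3 0 8 0 0 0" --pt "3 0 8 0 0 0"

```text
clock: 13.85
eef_pos: [587.3, -94.1, 10.3]
tool_rot: [3.141, 0.003, 1.67]
force: [0.6, -6.3, 0.3]
width: 51.2
```

>>> move_arm --pt "0.2 0 0 0 0 0" --pt "0.4 0 0 0 0 0" --pt "0.5 0 0 0 0 0" --pt "0.5 0 0 0 0 0" --pt "0.5 0 0 0 0 0"

```text
clock: 14.35
eef_pos: [587.0, -94.0, 10.4]
tool_rot: [3.14, 0.008, 1.667]
force: [1.0, -13.6, -1.7]
width: 51.2
```

>>> move_arm --pt "-1 0 0 0 0 0" --pt "-3 0 0 0 0 0" --pt "-4 0 -4 0 0 0" --pt "-8 0 -9 0 0 0" --pt "-12 0 -12 0 0 0" --pt "-16 0 -12 0 0 0" --pt "-16 0 -12 0 0 0" --pt "-16 0 -12 0 0 0"

```text
clock: 15.15
eef_pos: [601.9, -247.1, 130.3]
tool_rot: [3.142, -0.001, 1.668]
force: [-0.5, -0.8, 0.7]
width: 51.3
```

Run:
```python
from h import *
s=ctrl.read_state();print(s["eef_pos"],s["tool_rot"]);go((499.5,-323),120,np.radians(122))
a=crop("top",262,140,75,90,5.3);b=crop("side",262,180,100,100,4.0)
im=np.zeros((600,800,3),np.uint8);im[:a.shape[0],:a.shape[1]]=a;im[:b.shape[0],400:400+b.shape[1]]=b
cv2.imwrite("pics/c5.png",im)
```

```text
[ 601.88180566 -247.05991819  130.2625555 ] [ 3.14150883e+00 -9.13237036e-04  1.66824374e+00]
inc [ -6.56 -10.93   1.02] [  0.   -0.1 -26.4]
```

View pics/c5.png

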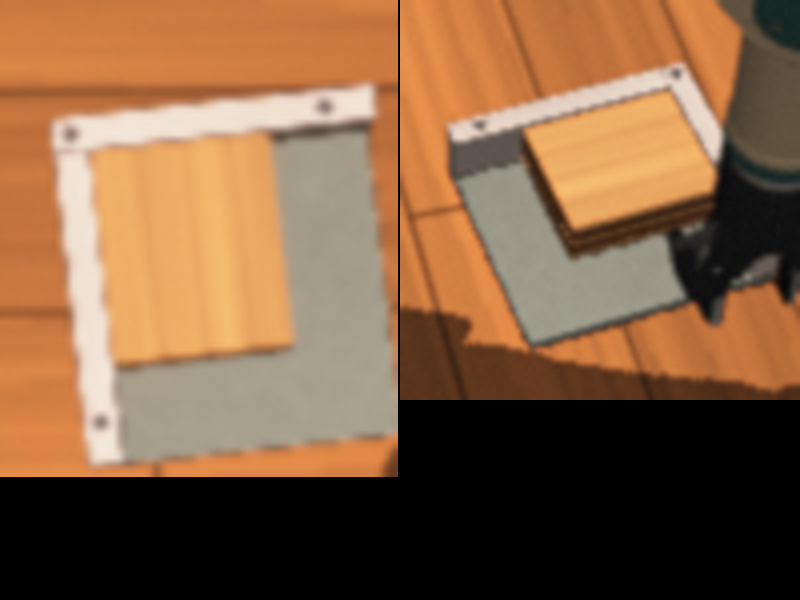

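Run:
```python
from h import *
for n,o,s,d in(("top",(262,140),5.3,0),("side",(262,180),4,400)):
  for x,y in((0,0),(-130,0),(-130,-110),(0,-110)):
    print(n,x,y,[tuple(np.round((proj(n,[*c2w(x,y),z])-o+.5)*s+[d,0])) for z in(52,12)])
for u,v in((93,150),(117,362),(293,347),(271,133)): print(w2c(tp(u,v,52,"top",5.3,(262,140))))
```

```text
top 0 0 [(np.float64(89.0), np.float64(153.0)), (np.float64(89.0), np.float64(163.0))]
top -130 0 [(np.float64(114.0), np.float64(366.0)), (np.float64(113.0), np.float64(371.0))]
top -130 -110 [(np.float64(295.0), np.float64(345.0)), (np.float64(290.0), np.float64(350.0))]
top 0 -110 [(np.float64(270.0), np.float64(132.0)), (np.float64(265.0), np.float64(143.0))]
side 0 0 [(np.float64(670.0), np.float64(92.0)), (np.float64(666.0), np.float64(123.0))]
side -130 0 [(np.float64(524.0), np.float64(131.0)), (np.float64(523.0), np.float64(162.0))]
side -130 -110 [(np.float64(574.0), np.float64(232.0)), (np.float64(572.0), np.float64(262.0))]
side 0 -110 [(np.float64(725.0), np.float64(189.0)), (np.float64(720.0), np.float64(220.0))]
[ 0.93663415 -2.70436307]
[-128.28936454   -2.46869026]
[-131.29045015 -108.69330755]
[  -0.81516364 -110.88203293]
```

Pile corners fit the prediction at the top. In the side view the lower near-right corner reads about (578,258) against a predicted (572,262), so I'm zooming in there.

Run:
```python
from h import *
ims=np.mean([eyes.get_image("side").astype(float) for _ in range(2)],0).astype(np.uint8)
im=crop("side",285,200,66,50,12,ims)
print(im.shape)
for x,y in((-130,0),(-130,-110),(0,-110)):
  q=[tuple(np.round((proj("side",[*c2w(x,y),z])-(285,200)+.5)*12).astype(int)) for z in(52,44,36,28,20,12)];print(x,y,q)
  for a in q: cv2.circle(im,(int(a[0]),int(a[1])),3,(0,255,0),-1)
cv2.imwrite("pics/c6.png",im)
```

```text
(600, 792, 3)
-130 0 [(np.int64(97), np.int64(154)), (np.int64(96), np.int64(173)), (np.int64(95), np.int64(191)), (np.int64(94), np.int64(210)), (np.int64(93), np.int64(229)), (np.int64(92), np.int64(247))]Traceback (most recent call last):
  File "<stdin>", line 7, in <module>
cv2.error: OpenCV(4.12.0) :-1: error: (-5:Bad argument) in function 'circle'
> Overload resolution failed:
>  - Layout of the output array img is incompatible with cv::Mat
>  - Expected Ptr<cv::UMat> for argument 'img'
```

Run:
```python
from h import *
im=np.ascontiguousarray(crop("side",285,200,66,50,12))
for x,y in((-130,0),(-130,-110),(0,-110)):
  for z in(52,44,36,28,20,12):
    a=(proj("side",[*c2w(x,y),z])-(285,200)+.5)*12; cv2.circle(im,(int(a[0]),int(a[1])),3,(0,255,0),-1)
cv2.imwrite("pics/c6.png",im)
```

```text
(no output)
```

View pics/c6.png

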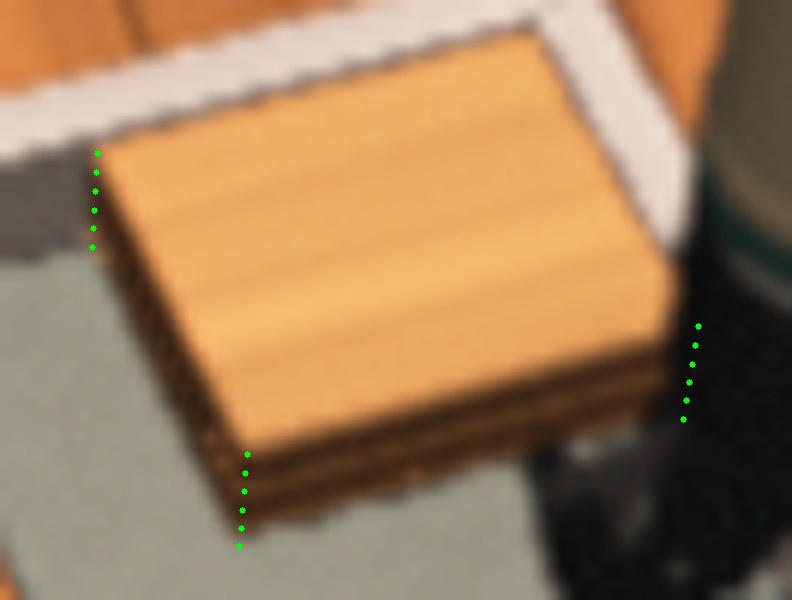

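The side view shows straight, flush faces matching the prediction within about 1 px. Both pushes also ended in a firm stop at the fence. Now the weight.

>>> move_arm --pt "-3.3 -5.5 0.5 0 0 -9" --pt "-6.56 -10.93 1.02 0 0 -18" --pt "-6.56 -10.93 1.02 0 0 -26.4" --pt "-6.56 -10.93 1.02 0 0 -26.4" --pt "-6.56 -10.93 1.02 0 0 -26.4" --pt "-6.56 -10.93 1.02 0 0 -26.4" --pt "-6.56 -10.93 1.02 0 0 -26.4" --grip 1

```text
clock: 16.1
eef_pos: [501.8, -320.6, 119.9]
tool_rot: [3.141, -0.0, 2.134]
force: [-0.1, 0.3, 0.3]
width: 85.6
```

Run:
```python
from h import *
s=ctrl.read_state();print(s["eef_pos"],s["tool_rot"],s["width"]);go((500,-323),32,np.radians(122))
im=np.ascontiguousarray(crop("side",270,200,120,130,4.6))
cv2.imwrite("pics/c7.png",im)
```

```text
[ 501.84092971 -320.56141202  119.88880258] [ 3.14055820e+00 -5.29810154e-05  2.13412705e+00] 85.55710865641288
inc [-0.11 -0.29  8.79] [ 0.1 -0.   0.3]
```

View pics/c7.png

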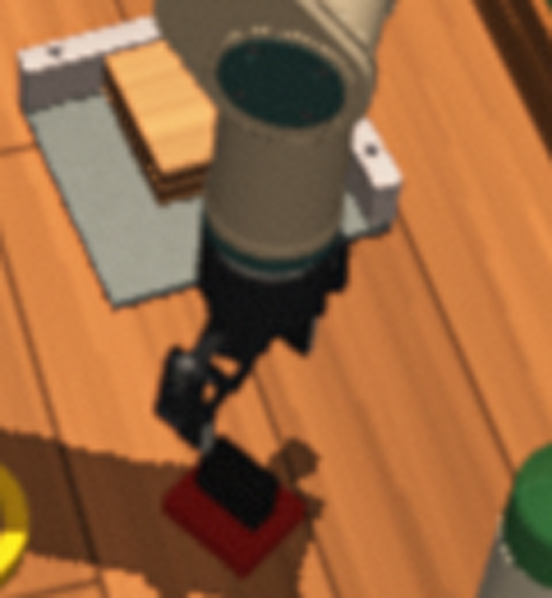

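The jaws straddle the grip across its width, as wanted. Descending and closing.

>>> move_arm --pt "-0.1 -0.2 3 0 0 0" --pt "-0.1 -0.2 6 0 0 0" --pt "-0.1 -0.2 8 0 0 0" --pt "-0.1 -0.2 8.8 0 0 0" --pt "-0.1 -0.2 8.8 0 0 0" --pt "-0.1 -0.2 8.8 0 0 0"

```text
clock: 16.75
eef_pos: [500.0, -324.3, 32.7]
tool_rot: [3.141, 0.001, 2.132]
force: [0.4, 0.1, -0.4]
width: 85.3
```

>>> move_arm --pt "0 0 0 0 0 0" --pt "0 0 0 0 0 0" --pt "0 0 0 0 0 0" --pt "0 0 0 0 0 0" --pt "0 0 0 0 0 0" --pt "0 0 0 0 0 0" --pt "0 0 0 0 0 0" --pt "0 0 0 0 0 0" --pt "0 0 0 0 0 0" --pt "0 0 0 0 0 0" --grip -1

```text
clock: 17.75
eef_pos: [499.5, -324.3, 32.5]
tool_rot: [3.141, 0.001, 2.132]
force: [0.0, -0.0, 5.8]
width: 22.7
```

>>> move_arm --pt "0 0 -2 0 0 0" --pt "0 0 -4 0 0 0" --pt "0 0 -7 0 0 0" --pt "0 0 -10 0 0 0" --pt "0 0 -12 0 0 0" --pt "0 0 -12 0 0 0" --pt "0 0 -12 0 0 0"

```text
clock: 18.45
eef_pos: [497.8, -323.5, 150.3]
tool_rot: [-3.14, -0.003, 2.132]
force: [-0.4, 0.3, -9.2]
width: 23.1
```

Run:
```python
from h import *
s=ctrl.read_state();print(s["eef_pos"],s["tool_rot"],s["width"],s["force"]);print(c2w(-65,-55));go(c2w(-65,-55),150,np.radians(122))
```

```text
[ 497.78651082 -323.48237207  150.33313672] [-3.14018431e+00 -2.72799321e-03  2.13173917e+00] 23.139679535266996 [-0.44097119  0.32875507 -9.1960209 ]
[580.41556717 -27.61440117]
inc [20.66 22.74  0.06] [-0.1 -0.2  0.1]
```

Held (about 9 N). Carry it over the pile at a moderate speed, keeping the height.

>>> move_arm --pt "1.5 1.7 0 0 0 0" --pt "4 4.5 0 0 0 0" --pt "6.5 7.2 0 0 0 0" --pt "9 10 0 0 0 0" --pt "11.5 12.7 0 0 0 0" --pt "14 15.4 0 0 0 0" --pt "16.5 18.2 0 0 0 0" --pt "18.5 20.4 0 0 0 0" --pt "19.8 21.8 0 0 0 0" --pt "20.66 22.74 0 0 0 0" --pt "20.66 22.74 0 0 0 0" --pt "20.66 22.74 0 0 0 0" --pt "20.66 22.74 0 0 0 0"

```text
clock: 19.75
eef_pos: [580.9, -30.7, 151.5]
tool_rot: [-3.14, 0.001, 2.129]
force: [0.4, -0.5, -7.8]
width: 23.2
```

Run:
```python
from h import *
s=ctrl.read_state();print(s["eef_pos"],w2c(s["eef_pos"]),s["tool_rot"],s["width"],s["force"]);go(c2w(-65,-55),90,np.radians(122))
cv2.imwrite("pics/c8.png",crop("side",250,120,120,150,4))
```

```text
[580.93465096 -30.74335307 151.45903053] [-64.79588343 -58.16514208] [-3.13963132e+00  6.38412597e-04  2.12899907e+00] 23.172630433428303 [ 0.44766895 -0.49943776 -7.79449207]
inc [0.3  0.13 6.15] [-0.1  0.  -0. ]
```

View pics/c8.png

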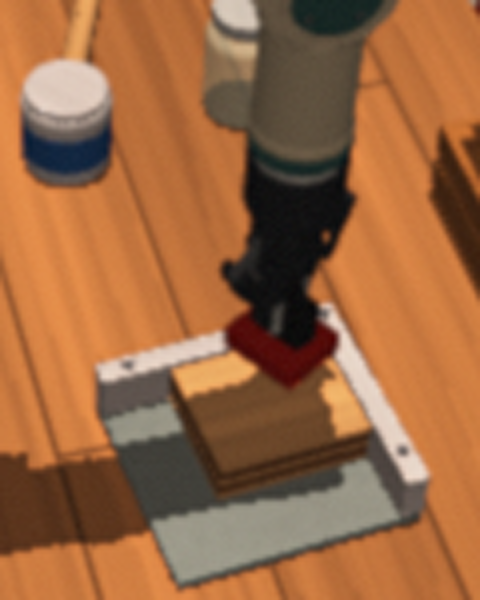

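The weight is held level over the pile, which is still flush. Lowering, slow near contact.

>>> move_arm --pt "0.1 0 0.8 0 0 0" --pt "0.2 0.1 1.8 0 0 0" --pt "0.3 0.1 2.8 0 0 0" --pt "0.3 0.1 3.8 0 0 0" --pt "0.3 0.1 4.6 0 0 0" --pt "0.3 0.1 5.1 0 0 0" --pt "0.3 0.1 5.5 0 0 0" --pt "0.3 0.1 5.8 0 0 0" --pt "0.3 0.1 6 0 0 0" --pt "0.3 0.1 6.1 0 0 0" --pt "0.3 0.1 6.2 0 0 0" --pt "0.3 0.1 6.3 0 0 0" --pt "0.3 0.1 6.3 0 0 0"

```text
clock: 21.1
eef_pos: [581.0, -25.2, 89.0]
tool_rot: [3.141, 0.0, 2.132]
force: [-0.3, -0.7, -8.3]
width: 23.2
```

>>> move_arm --pt "0 0 0.1 0 0 0" --pt "0 0 0.2 0 0 0" --pt "0 0 0.2 0 0 0"

```text
clock: 21.4
eef_pos: [580.8, -25.2, 86.8]
tool_rot: [-3.141, -0.0, 2.132]
force: [-0.1, -0.2, -8.7]
width: 23.1
```

>>> move_arm --pt "0 0 0.05 0 0 0" --pt "0 0 0.1 0 0 0" --pt "0 0 0.15 0 0 0" --pt "0 0 0.2 0 0 0" --pt "0 0 0.2 0 0 0"

```text
clock: 21.9
eef_pos: [580.9, -25.2, 84.8]
tool_rot: [-3.141, -0.0, 2.132]
force: [0.5, -0.3, -7.8]
width: 22.6
```

>>> move_arm --pt "0 0 0.05 0 0 0" --pt "0 0 0.1 0 0 0" --pt "0 0 0.1 0 0 0"

```text
clock: 22.2
eef_pos: [581.0, -25.2, 84.5]
tool_rot: [3.141, 0.0, 2.132]
force: [-1.5, -0.0, -0.5]
width: 22.9
```

The weight rests on the pile (force near 0). Releasing.

>>> move_arm --pt "0 0 0 0 0 0" --pt "0 0 0 0 0 0" --pt "0 0 0 0 0 0" --pt "0 0 0 0 0 0" --pt "0 0 0 0 0 0" --pt "0 0 0 0 0 0" --grip 0.3

```text
clock: 22.8
eef_pos: [581.0, -25.2, 83.9]
tool_rot: [3.141, 0.0, 2.132]
force: [0.5, 0.1, 1.2]
width: 55.6
```

>>> move_arm --pt "0 0 -1 0 0 0" --pt "0 0 -3 0 0 0" --pt "0 0 -6 0 0 0" --pt "0 0 -9 0 0 0" --pt "-4 -6 -12 0 0 0" --pt "-8 -12 -12 0 0 0" --pt "-12 -16 -12 0 0 0" --pt "-12 -16 -12 0 0 0" --pt "-12 -16 -12 0 0 0" --pt "-12 -16 -12 0 0 0"

```text
clock: 23.8
eef_pos: [508.6, -214.1, 204.7]
tool_rot: [3.141, 0.001, 2.127]
force: [0.1, 0.6, 0.1]
width: 55.5
```

Run:
```python
from h import *
s=ctrl.read_state();print(s["eef_pos"],s["width"],s["force"])
a=crop("top",262,140,75,90,5.3);b=crop("side",265,180,98,100,4.0)
im=np.zeros((600,800,3),np.uint8);im[:a.shape[0],:a.shape[1]]=a;im[:b.shape[0],400:400+b.shape[1]]=b
cv2.imwrite("pics/c9.png",im)
t=eyes.get_image("top").astype(int); m=((t[...,0]>110)&(t[...,1]<70)&(t[...,2]<70)).astype(np.uint8); m[:,:265]=0;m[:,335:]=0;m[:140]=0;m[235:]=0
ys,xs=np.nonzero(m); h=cv2.minAreaRect(np.c_[xs,ys].astype(np.float32)); print(h, w2c(ray("top",*h[0],74)))
```

```text
[ 508.6493844  -214.06075268  204.71942694] 55.54335975279254 [0.14334909 0.60290748 0.12812081]
((297.7691955566406, 185.15382385253906), (17.750404357910156, 20.52390480041504), 56.3099365234375) [-63.6586911  -54.32625792]
```

View pics/c9.png

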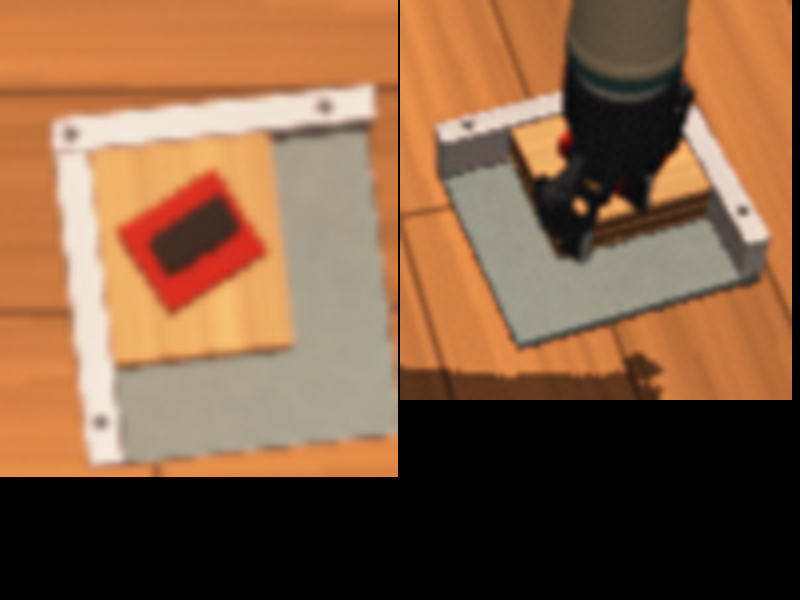

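Weight centred at corner-frame (-63.7, -54.3) and upright, and the pile corners are unchanged from before it was placed. Handing in.

```bash
python3 -c "
from cell import ctrl
print(ctrl.finish_job())"
```

```text
the job is handed in; nothing more can be done
None
```

I squared the five blanks into the corner and set the red weight on the middle of the pile, then handed the job in at about 24 s of the 64 s. No verdict was reported.

- **Squaring:** I pushed the pile with both fingers, first towards the left fence, then the far fence, then the left fence again. The last two pushes ended in a firm stop at about 17 N and 14 N.
- **Weight:** I lowered it at about 10 mm/s until the pile carried it, then released it. The top view puts it about 1.5 mm from the pile's middle, upright. I touched nothing else on the bench, but I did not check the bystanders' positions afterwards.
- **Checks:** From above, the top blank's corners matched the squared position within about 3 mm, about as fine as the images allow. The pile looked the same after the weight was placed.
- **Less certain:** In the side view the pile's lower edge was about 1 px off my prediction, with opposite signs at its two ends. I put this down to blur and calibration. That the lower blanks are flush rests mainly on the firm stops, as I could not measure each one. The arm hid part of the pile in the last side view.

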